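Hold a spread snap ring in the groove of a guide-roller spindle

ROBOT

A 6-joint arm with a two-finger parallel gripper is mounted at the origin on the work surface. World frame = base frame: x ahead of the robot, y to its left, z up, the work surface at z = 0. Lengths are in mm, angles in degrees, forces in N, time in s.
With the tool pointing down it reaches from about 300 to 850 mm from the base axis. Payload 4.2 kg.
Tool frame: the origin (TCP) lies midway between the tips of the shut fingers; the grasp point (between the pads) lies 19 mm behind it (env.hold_point_z is the z of the grasp point in the tool frame, in mm); z points along the fingers, y is the direction in which the jaws open and shut (so a half turn about z gives the same grasp; the last joint's range is limited). The gripper opens to 91 mm and grips with 3 to 60 N. Pads are 32 mm wide; open, the fingers measure 118 mm over their backs; the gripper's body (76 mm by 178 mm) begins 60 mm behind the grasp point.
Start: joints at [-77.922, 18.312, 89.639, -0, 72.044, -1.146], TCP at [131.538, -559.772, 181.576] pointing down, gripper open.
Joint ranges: [-177.97, 177.97], [-48.28, 115.42], [12.27, 149.76], [-77.06, 257.06], [2.81, 150.46], [-146.56, 146.56]. Speed limits (degrees/s): [147.25, 147.25, 180, 180, 180, 180].

INTERFACE

Orientations are given as [roll, pitch, yaw] about the fixed x, y, z axes, in that order (R = Rz(yaw) Ry(pitch) Rx(roll)).
In Python, from workcell import env, grab_frame, camera_params, spotter gives the robot as it stands. The module is installed in compiled form; this text tells all that it offers.
- The arm moves only by the shell command python3 -m jog 'ROWS' [FORCE]. ROWS is text: rows parted by semicolons, each of 7 numbers parted by spaces: the turn, a rotation vector about the world's x, y, z in units of 5 degrees (1.0 is 5 degrees), then the shift along the world's x, y, z in units of 25 mm (1.0 is 25 mm), then the opening, from 0 (shut) to 1 (fully open). A call has 1 to 5 rows; each row is the pose to reach, as a shift and turn from the pose commanded when the call began; what a row does not reach only later rows make up. A row lasts 1/8 s, in which the tool goes at most 62.5 mm and 10.7 degrees, less where a joint would pass 70% of its speed; a pose out of reach is approached as far as the arm can. A call with a gripper value outside its range is refused whole. The fingers move at their own pace and stop on an object; FORCE is the grip in N (left out, the last holds). Time passes only in rows, so rows that repeat a pose let the fingers close. It gives the time, the measured TCP pose, the force and the opening at its end, in the units of the state.
- env.state(): the state, without advancing time (a new reading comes with each control period).
- grab_frame(name): name is "side" or "top"; returns the picture (420x560x3 uint8, red, green, blue); there is no depth.
- camera_params(name): a dict with "K" (3x3 intrinsics, pixels), "dist" ([k1, k2, p1, p2, k3] as OpenCV has them; the pictures are not rectified), "rvec" (rotation vector, rad) and "tvec" (3), from world to camera coordinates, as OpenCV has them. Camera axes: x right, y down, z forward; pixel columns grow to the right and rows downward; lengths in mm; the calibration is good to about 2 mm. A picture is of the moment at which its call begins. camera_params takes no time and is no camera call.
- env.job_done(): hands the job in, once; it reports no verdict.
Trained networks look in the newest picture that a camera, given by its name, has taken for a name from the list of things; names that differ only in an ending like _2 or _b are one class to them, and where a whole thing is asked for, a point or a joint stands for the part that bears it (a point fixed in the world has none). Each returns a list of dicts, best first, with "conf" (0 to 1); they miss things now and then, are a little off and sometimes report something else, mostly with a low value. They report only what shows in the picture. A call takes as long as a camera call. They do not tell look-alikes from the thing itself.
- spotter.look_for(query, camera): "box" ([left, top, width, height] in pixels, round what is visible of it).
- spotter.trace(query, camera): "region" (420x560 bool, what is visible of it) and "box" ([left, top, width, height] in pixels, round what is visible of it).
The state is a dict: "time_s": time; "qpos": joint angles; "qvel": joint speeds; "effort": joint torques, N m; "ee_pos": TCP position; "ee_rot": TCP orientation; "force": force on the tool from outside, world axes, zero at the start; "torque": the same for the moment, N m; "gripper_width": finger opening in mm.
Only numpy, scipy, OpenCV 4.12 (cv2) and the standard library are available. Lean on these libraries where they do the work, as an engineer would, in place of code of your own. Each camera call takes 0.05 s, during which the arm holds its last target. There are 200 camera calls.

TASK

Take the protective cap off the guide-roller spindle and leave it in the grey tray. Then pick up the circlip pliers by their handles, squeeze them to spread the snap ring on their tips, lower the spread ring level over the shaft's top, without forcing it, and down into the groove right on top of the washer. Finish while still holding it there: pliers in the gripper, ring fully spread, centred and level, resting no more than lightly on the washer; leave everything else where it lies.

Things in the scene. Friction and masses are not known exactly. Their poses are not given: they have to be found in the camera images.
- pliers: Bent-tip circlip pliers, 175 mm long, 0.22 kg, lying level on the rest, a steel snap ring hooked on their tips (it cannot come off). Origin: under the pivot, level with the handles' underside; x points to the ring, z up. Two black handles run back from the pivot (x -108 to -26 mm), each 12 mm wide, 20 mm tall (z 0 to 20 mm). Jaws at z 6 to 14 mm; tips bend down at x = 49 mm.
- grip (a point): Middle of the pliers' handles, at half their height (pliers frame -60, 0, 10 mm): take them here from above, one finger outside each handle. Here they are 63 mm wide overall when relaxed, 44 mm with outsides parallel when squeezed to the stop.
- ring (a point): Centre of the snap ring at half its thickness (pliers frame 67, 0, -14 mm), the centre of its round hole when fully spread. Ring 3 mm thick, section 4 mm wide; hole 33 mm across when fully spread (41 mm outside), about 25 mm wide when relaxed; its gap is towards the pliers.
- lever (a joint): Squeeze of the pliers (rad): 0 relaxed, 0.16 at the stop (ring fully spread). Squeezing the handles together spreads the ring; a spring reopens them: each handle needs about 4 N at the grip point to start and 12 N at the stop. A 60 N grip squeezes them fully and keeps the pliers level.
- spindle: Fixed upright guide-roller spindle on a 110 mm square dark plate 8 mm thick: grey roller 44 mm across up to 64 mm, then a steel washer 48 mm across, and the 28 mm shaft stub. Origin under its centre on the table, z up.
- seat (a point): On the spindle's axis at the top face of the washer, 70 mm above the table. The groove (24 mm across) runs from here to 6 mm higher; the ring belongs down on the washer, in this groove.
- tip (a point): Top of the spindle's shaft, on its axis, 18 mm above the seat. The shaft is 28 mm across, its top edge bevelled 3 mm.
- cap: Black plastic protective cap, 44 mm across, 30 mm tall, 0.04 kg, standing open side down over the shaft on the washer with 4 mm play in diameter. It must rise 20 mm to come free. Origin: centre of its open rim (its underside), z up through its closed top.
- tray_in (a point): Centre of the inner floor (5 mm above the table) of the fixed grey open tray, 180 x 150 mm outside (x by y of its frame), walls 5 mm thick and 30 mm tall.
- rest: Fixed plywood rest under the pliers: a 150 x 96 mm base 6 mm thick with two blocks 32 mm tall, one under the pivot, one under the handle tails (its x = -96 mm); between them the fingers have free room. Origin on the table below the pliers' pivot; x points to the ring.
- washer: Bystander: loose spare steel washer, 48 mm across, 4 mm thick; origin under its centre.
- roller: Bystander: spare grey roller standing on end, 44 mm across, 50 mm tall; origin under its centre.
- wrench: Bystander: steel wrench lying flat; origin under its middle, x along it.
- screwdriver: Bystander: screwdriver lying flat; origin under its middle, x along it.
- coil: Bystander: coil of white edge banding lying flat, 110 mm across, 23 mm tall; origin under its centre.
- starknob: Bystander: small black star knob lying knob down, stud up, 40 mm across, 44 mm tall; origin under its centre.
Mind the look-alikes: they are no part of the job. What is shaped like the cap but purple is not meant.

How it is judged (in metres and radians):
On the way, in this order (a step that is already met when the one before it is completed fails the run):
1. the cap lies in the tray, let go (x of cap in the frame of tray_in between -0.075 and 0.075 m and y of cap in the frame of tray_in between -0.06 and 0.06 m and z of cap in the frame of tray_in below 0.04 m and contact force between the fingers and cap below 0.1 N), for 0.2 s.
2. the ring, spread in the pliers, is above the top of the shaft, in line with it (value of joint lever above 0.12 rad and z of ring in the frame of tip between 0 and 0.15 m and horizontal distance between ring and tip below 0.008 m), for 0.05 s.
At the end, for the whole second after the job is handed in: Cap let go in the tray; pliers gripped (over 5 N), off their rest, lever over 0.12 rad; ring centre within 4 mm of the spindle axis, its underside at most 3.3 mm above the washer, level within 0.1 rad, still, pressing the spindle under 20 N (all of step 1 and horizontal distance between ring and seat below 0.004 m and z of ring in the frame of seat between -0.001 and 0.0048 m and angle between the z axis of pliers and the z axis of spindle, either way round below 0.1 rad and value of joint lever above 0.12 rad and contact force between the fingers and pliers above 5 N and contact force between pliers and rest below 0.3 N and contact force between pliers and spindle below 20 N and linear speed of pliers below 0.03 m/s); the arm keeps its last pose, push and grip.
It fails at once if the pliers or ring are forced against the spindle with over 45 N (contact force between pliers and spindle above 45 N).
It fails at once if a bystander is moved by more than 40 mm (distance of any of washer, roller, wrench, screwdriver, coil, starknob from where it was at the start of the episode above 0.04 m).
It also fails if it takes over 61 s, if anything falls off the work surface, if the arm or the gripper's body presses on something with over 40 N, if the wrist force passes 120 N, or if a joint passes its speed limit or range.

## Working session

There is one attempt and no reset: what is moved stays moved. The work goes in short steps, Python scripts to look and compute and a shell command to move; the robot and the scene stay as the last step left them, time stands still between calls to the robot, and variables do not carry over. Pictures are saved under pics/ and viewed, about 8 in all and at most 12, crops included, and the job is handed in when it is done.

```bash
mkdir -p pics
cat > h.py <<'E'
import numpy as np, cv2
from workcell import env, grab_frame, camera_params, spotter
def cam(n):
    p=camera_params(n); return [np.array(p[k],float) for k in("K","dist","rvec","tvec")]
def proj(n,P):
    K,d,r,t=cam(n); return cv2.projectPoints(np.array(P,float).reshape(-1,1,3),r,t,K,d)[0].reshape(-1,2)
def ray(n,uv):
    K,d,r,t=cam(n); R=cv2.Rodrigues(r)[0]
    q=cv2.undistortPoints(np.array(uv,float).reshape(-1,1,2),K,d).reshape(-1,2)
    return (-R.T@t.ravel()), np.c_[q,np.ones(len(q))]@R
def onz(n,uv,z):
    c,v=ray(n,uv); return c+v*((z-c[2])/v[:,2])[:,None]
def save(n,f,crop=None,s=1):
    im=grab_frame(n)
    if crop: x,y,w,h=crop; im=im[y:y+h,x:x+w]
    im=cv2.resize(im,None,fx=s,fy=s,interpolation=cv2.INTER_CUBIC)
    cv2.imwrite('pics/'+f,im[...,::-1])
E
python3 - <<'E'
from h import *
save('top','t0.png',s=1.4); save('side','s0.png',s=1.4)
for q in ['pliers','cap','spindle','tray_in','rest','ring']:
  for c in ['top','side']:
    try: print(q,c,[(round(d['conf'],2),np.round(d['box']).tolist()) for d in spotter.look_for(q,c)])
    except Exception as e: print(q,c,e)
for c in ['top','side']:
  print(c,ray(c,[[280,210]]))
print(env.state()['time_s'],env.hold_point_z)
E
```

```text
pliers top [(0.63, [247.0, 171.0, 27.0, 22.0]), (0.62, [385.0, 199.0, 36.0, 90.0])]
pliers side [(0.57, [278.0, 155.0, 73.0, 29.0])]
cap top [(0.92, [292.0, 236.0, 19.0, 19.0]), (0.81, [247.0, 168.0, 24.0, 26.0]), (0.75, [314.0, 195.0, 20.0, 20.0])]
cap side [(0.94, [290.0, 222.0, 25.0, 25.0]), (0.83, [254.0, 200.0, 18.0, 28.0]), (0.78, [219.0, 215.0, 25.0, 30.0])]
spindle top [(0.56, [232.0, 158.0, 58.0, 59.0])]
spindle side [(0.68, [326.0, 212.0, 82.0, 30.0]), (0.64, [203.0, 238.0, 63.0, 46.0]), (0.61, [274.0, 159.0, 76.0, 27.0])]
tray_in top [(0.67, [121.0, 194.0, 78.0, 91.0]), (0.48, [374.0, 225.0, 51.0, 71.0])]
tray_in side [(0.71, [203.0, 316.0, 128.0, 104.0])]
rest top [(0.8, [374.0, 226.0, 51.0, 72.0]), (0.45, [238.0, 271.0, 23.0, 22.0])]
rest side [(0.66, [290.0, 168.0, 65.0, 30.0]), (0.66, [273.0, 158.0, 78.0, 25.0]), (0.31, [191.0, 184.0, 23.0, 27.0])]
ring top []
ring side [(0.62, [272.0, 156.0, 81.0, 22.0])]
top (array([ 452.91549014,   16.48093758, 1045.78862387]), array([[ 0.14266203, -0.01070218, -0.9897706 ]]))
side (array([509.12889686, 562.30856598, 612.02764615]), array([[ 0.0791496 , -0.74216057, -0.66556311]]))
0.7 -18.8
```

View pics/t0.png

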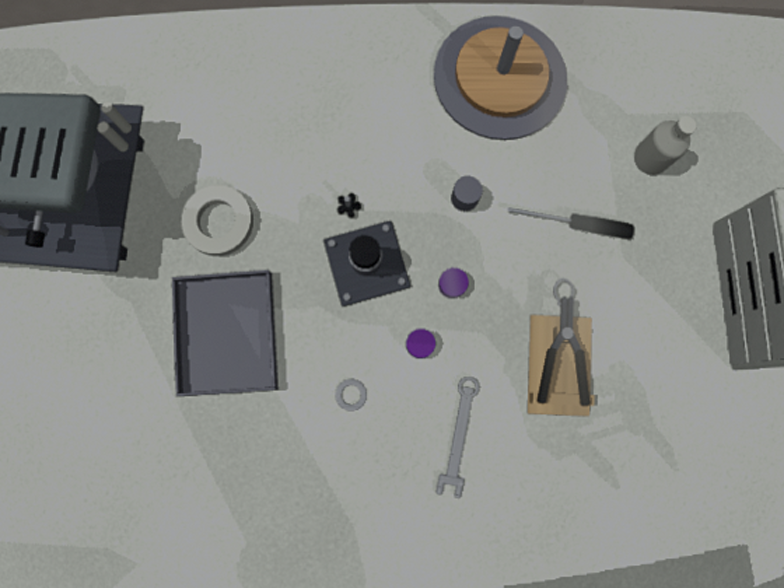

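View pics/s0.png

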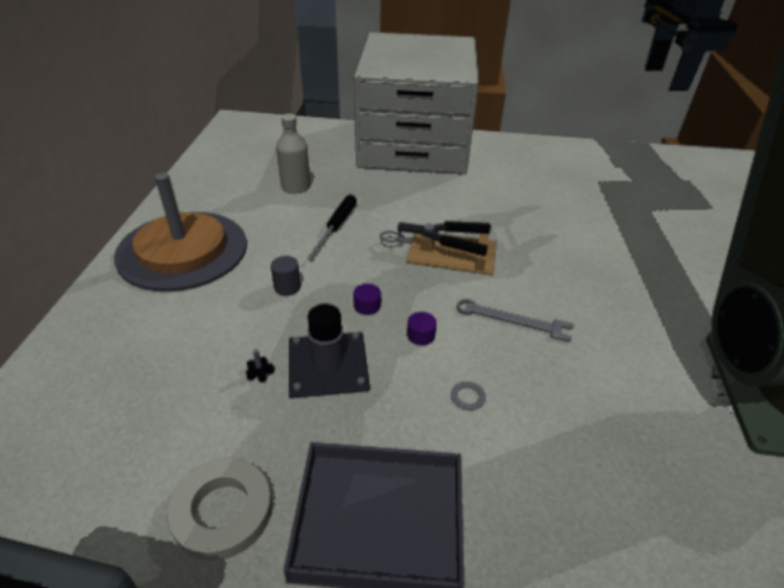

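Candidates for the cap: the black one on the spindle at top (261,180) and side (232,230), and the purple ones at top (324,202) and (301,245), which are look-alikes. I choose the black one and check it in a close crop.

Run:
```python
from h import *
a=grab_frame('top'); b=grab_frame('side')
f=lambda im,x,y,w,h,s:cv2.resize(im[y:y+h,x:x+w],None,fx=s,fy=s,interpolation=cv2.INTER_CUBIC)
A=f(a,225,150,75,75,5.3);B=f(a,370,190,60,110,5.3)[:,:]
C=f(b,195,210,80,80,5); D=f(b,265,145,100,60,4)
can=np.zeros((600,800,3),np.uint8)
can[:397,:397]=A[:397,:397]; can[:583,400:718]=B[:583,:318]
cv2.imwrite('pics/c1.png',can[...,::-1])
can=np.zeros((600,800,3),np.uint8); can[:400,:400]=C; can[:240,400:]=D;cv2.imwrite('pics/c2.png',can[...,::-1])
for n in('top','side'):
  for q in('cap','pliers','tray_in','spindle','rest'):
    for d in spotter.trace(q,n):
      m=d['region']; v,u=np.nonzero(m); 
      (c,s,ang)=cv2.minAreaRect(np.c_[u,v].astype(np.float32))
      print(n,q,round(d['conf'],2),np.round(d['box'],1),'cen',u.mean().round(1),v.mean().round(1),'rect',np.round(c,1),np.round(s,1),round(ang,1))
print(onz('top',[[261,180],[161,237],[405,238],[405,270]],0).round())
```

```text
top cap 0.71 [292.9 235.2  16.7  20.2] cen 299.8 244.6 rect [300.  244.5] [21. 20.] 90.0
top cap 0.68 [312.  193.3  20.9  20.6] cen 323.4 201.9 rect [323.5 202. ] [20. 21.] 90.0
top cap 0.62 [248.3 169.3  23.5  26.1] cen 260.0 180.0 rect [259.8 180.3] [24.1 22.6] 78.7
top cap 0.45 [384.4 198.8  36.6  89.1] cen 403.4 251.5 rect [404.6 244.1] [36.2 88. ] 3.7
top pliers 0.93 [384.4 199.9  35.1  90. ] cen 402.9 251.2 rect [401.5 243.5] [89. 35.] 90.0
top pliers 0.39 [121.8 193.9  77.8  87.8] cen 160.0 238.1 rect [159.6 238.1] [87.2 74.2] 86.7
top tray_in 0.63 [122.4 195.2  77.   88.8] cen 160.0 238.0 rect [159.7 237.7] [87.  73.7] 87.1
top spindle 0.82 [229.6 156.3  62.4  62. ] cen 261.4 189.2 rect [260.9 187.7] [49.9 51.9] 74.1
top rest 0.87 [372.4 227.   53.9  68.8] cen 398.0 261.2 rect [400.  260.5] [73. 48.] 90.0
top rest 0.27 [121.1 194.8  77.   90.3] cen 159.9 238.2 rect [159.  238.1] [86.6 75.5] 85.9
side cap 0.92 [219.  217.1  26.   28.2] cen 231.4 230.1 rect [231.5 230. ] [27.9 24.1] 84.8
side cap 0.82 [288.8 225.5  24.8  18.5] cen 300.4 233.9 rect [300.5 234. ] [24. 21.] 90.0
side cap 0.81 [251.5 201.2  21.4  25. ] cen 261.6 212.8 rect [262. 213.] [22. 20.] 90.0
side pliers 0.91 [281.6 157.7  70.1  25.3] cen 321.2 166.8 rect [316.1 164.6] [66.7 23.9] 11.3
side tray_in 0.94 [203.7 317.2 127.2 102.8] cen 269.4 371.0 rect [267. 368.] [102. 128.] 90.0
side spindle 0.64 [202.2 238.3  64.1  46.5] cen 233.3 260.9 rect [232.9 259.7] [44.2 59.1] 84.1
side spindle 0.41 [192.1 182.6  23.9  28.9] cen 203.8 195.9 rect [203.6 196. ] [28.5 20.1] 84.3
side rest 0.91 [290.6 165.8  66.3  29.7] cen 323.0 181.6 rect [322.5 177.8] [63.1 28.2] 7.6
[[ 670.   45.    0.]
 [ 550.  260.    0.]
 [ 538. -261.    0.]
 [ 470. -258.    0.]]
```

View pics/c1.png

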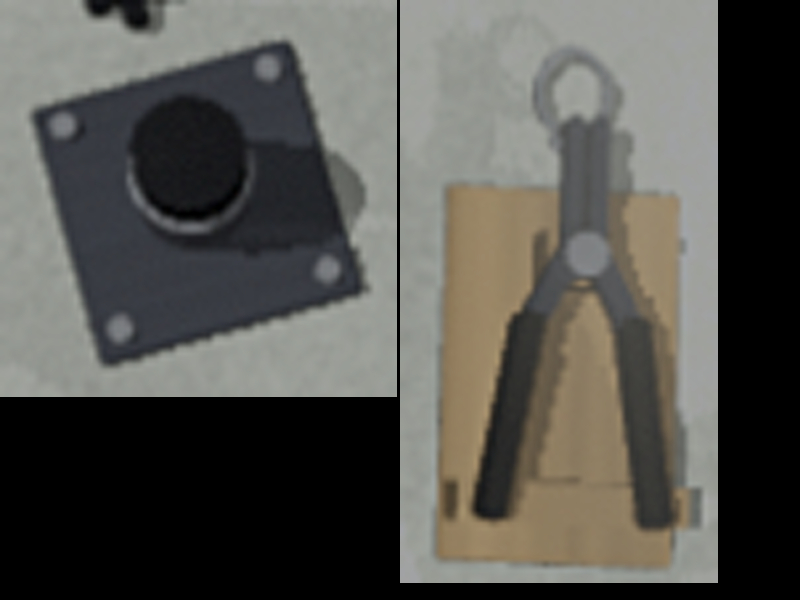

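View pics/c2.png

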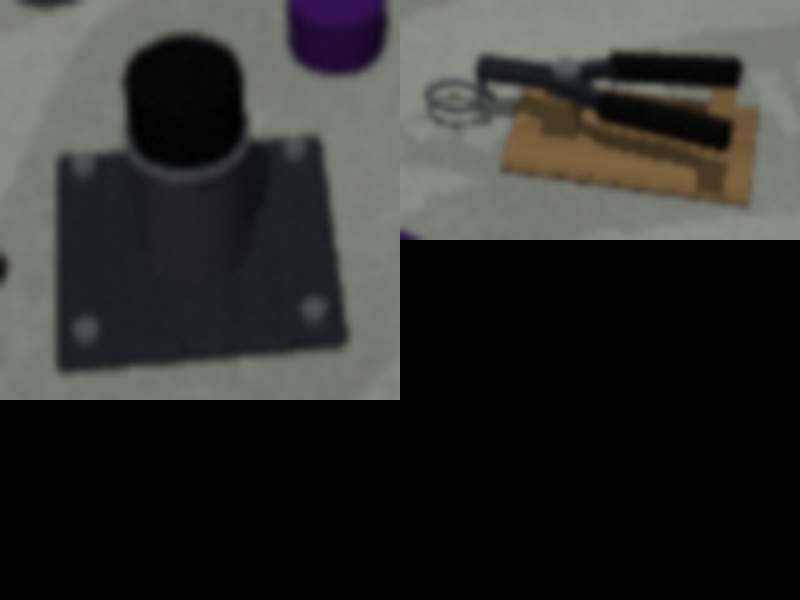

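Top crop: black cap on the spindle, round on the square plate, at (260,179). The pliers have their pivot at (480,237) in the crop's source frame and the ring at the top, pointing +x. The side crop confirms the cap is black and seated on the washer. Next I fit positions.

Run:
```python
from h import *
from scipy.optimize import least_squares
def src(p,off,s): return (np.array(p,float)+.5)/s-.5+np.array(off)
tp=src([(34,110),(290,40),(367,290),(103,365)],(225,150),5.3)
sp=src([(58,158),(320,137),(347,342),(62,372)],(195,210),5)
for n,p in(('top',tp),('side',sp)):
  q=onz(n,p,8)[:,:2]; print(n,'plate',q.round(1).tolist(),q.mean(0).round(1),np.linalg.norm(q-np.roll(q,1,0),axis=1).round(1))
ct=src([(188,158)],(225,150),5.3); cs=src([(184,68)],(195,210),5)
print('cap',onz('top',ct,100).round(1),onz('side',cs,100).round(1))
# pliers
T=src([(188,254),(92,515),(255,523),(177,90)],(370,190),5.3)
S=src([(168,67),(326,134),(337,72),(56,103)],(265,145),4)
M=np.array([[0,0,16],[-106,33,16],[-106,-33,16],[67,0,-14]])
def res(v,out=False,cams=(0,1)):
  x,y,z,a=v;c,s=np.cos(a),np.sin(a)
  W=M@np.array([[c,s,0],[-s,c,0],[0,0,1]])+[x,y,z]
  # top tails: left px = +y ; side: near tail = +y
  r=[proj('top',W)-T,proj('side',W)-S]
  return np.concatenate([r[i] for i in cams]).ravel()
f=least_squares(res,[545,-258,38,0.07]); print('pliers',f.x.round(3),np.degrees(f.x[3])); print(res(f.x).reshape(-1,2).round(1).tolist())
f=least_squares(lambda v:res(np.r_[v[:2],36,v[2]],cams=(0,)),[545,-258,0.07]);print('top only z36',f.x)
m=spotter.trace('tray_in','top')
r=cv2.minAreaRect(np.argwhere(m[0]['region'])[:,::-1].astype(np.float32)); b=cv2.boxPoints(r); print(b,'tray',onz('top',b,25).round(), onz('top',[r[0]],25).round())
print(onz('top',[[161,237]],5),env.state()['time_s'],env.state()['gripper_width'])
```

```text
top plate [[690.3, 108.8], [717.5, 4.6], [614.2, -24.3], [585.7, 81.5]] [651.9  42.7] [108.  107.7 107.3 109.6]
side plate [[718.4, 7.5], [614.2, -20.6], [586.2, 84.2], [688.3, 113.6]] [651.8  46.2] [110.3 107.8 108.5 106.2]
cap [[650.1  44.  100. ]] [[653.1  41.  100. ]]
pliers [ 5.38425e+02 -2.50875e+02  2.64080e+01 -1.01000e-01] -5.786963716384804
[[0.2, -1.2], [-0.4, 0.2], [0.5, 0.9], [0.2, -0.2], [-1.6, 2.0], [1.1, 0.1], [1.3, -0.3], [-0.7, -1.1]]
top only z36 [ 5.37885459e+02 -2.48033731e+02 -9.90852454e-02]
[[120.75561 196.11223]
 [194.37157 192.43144]
 [198.7157  279.3142 ]
 [125.09975 282.995  ]] tray [[636. 343.  25.]
 [640. 185.  25.]
 [459. 175.  25.]
 [452. 330.  25.]] [[546. 257.  25.]]
[[549.23893303 259.13258457   5.        ]] 1.35 91.41638890485133
```

Run:
```python
from h import *
from scipy.spatial.transform import Rotation as Ro
s=env.state(); R=Ro.from_euler('xyz',s['ee_rot'],degrees=True); print(s['ee_pos'],s['ee_rot'],'jaw',R.as_matrix()[:,1],'q6',s['qpos'][5])
```

```text
[ 131.53717038 -559.78878374  181.58650973] [1.79991956e+02 5.55635246e-04 1.32225187e+01] jaw [ 2.28733493e-01 -9.73489070e-01  1.40400925e-04] q6 -1.1447884080264774
```

```bash
python3 -m jog '0 0 -0.8 1.5 1.8 0 1; 0 0 -1.6 3 3.6 0 1; 0 0 -2.4 4.5 5.4 0 1; 0 0 -3.2 6 7.2 0 1; 0 0 -3.8 7.5 9 0 1' 15; python3 -m jog '0 0 0 1.5 1.8 0 1; 0 0 0 3 3.6 0 1; 0 0 0 4.5 5.4 0 1; 0 0 0 6 7.2 0 1; 0 0 0 7.5 9 0 1'
```

```text
time_s: 1.98
ee_pos: [320.1, -333.4, 181.9]
ee_rot: [180.0, -0.0, -5.9]
force: [0.8, -0.8, -0.7]
gripper_width: 91.1
time_s: 2.6
ee_pos: [507.7, -108.2, 181.8]
ee_rot: [180.0, -0.0, -5.8]
force: [0.4, -0.6, -0.3]
gripper_width: 91.1
```

```bash
python3 -m jog '0 0 0 1.5 1.6 0 1; 0 0 0 3 3.2 0 1; 0 0 0 4.5 4.7 0 1; 0 0 0 5.82 6.13 0 1; 0 0 0 5.82 6.13 0 1'
python3 - <<'E'
from h import *
save('side','s1.png',(170,120,130,110),6); print(env.state()['ee_pos'])
p=env.state()['ee_pos']; print(proj('side',[p,[652,43.5,100]]))
E
```

```text
time_s: 3.22
ee_pos: [653.6, 46.1, 180.5]
ee_rot: [-180.0, 0.0, -5.6]
force: [0.2, -0.5, -0.3]
gripper_width: 90.9
[652.22912646  44.45932221 180.67655542]
[[228.79951901 190.02247942]
 [231.70748512 224.21824653]]
```

View pics/s1.png

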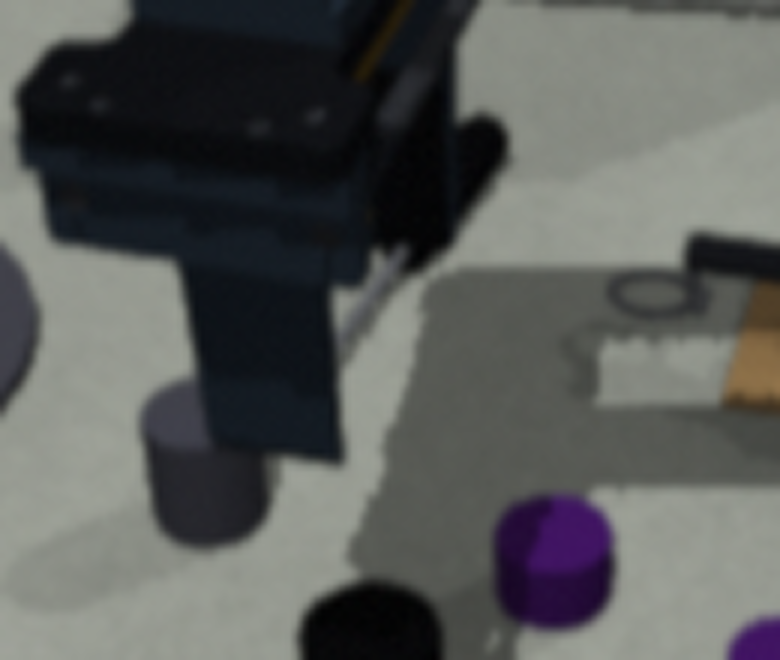

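The gripper is above the black cap, whose top shows at crop (370,610); the near finger tip is at about (215,195), as predicted. Descending.

```bash
python3 -m jog '0 0 0 0 0 -1.5 1; 0 0 0 0 0 -2.7 1; 0 0 0 0 0 -3.6 1; 0 0 0 0 0 -4.18 1; 0 0 0 0 0 -4.18 1'; python3 -m jog '0 0 0 0 0 0 0.2; 0 0 0 0 0 0 0.2;0 0 0 0 0 0 0.2;0 0 0 0 0 0 0.2;0 0 0 0 0 0 0.2' 12
```

```text
time_s: 3.9
ee_pos: [651.0, 42.7, 76.5]
ee_rot: [180.0, 0.1, -5.8]
force: [-0.1, -0.2, -0.8]
gripper_width: 91.2
time_s: 4.53
ee_pos: [652.1, 43.5, 77.1]
ee_rot: [180.0, -0.0, -5.8]
force: [0.1, -0.2, -0.8]
gripper_width: 44.3
```

```bash
python3 -m jog '0 0 0 0 0 0.5 0.2; 0 0 0 0 0 1 0.2;0 0 0 0 0 1.8 0.2;0 0 0 0 0 2.4 0.2;0 0 0 0 0 2.4 0.2'; python3 -m jog '0 0 0 -1 2 0 0.2;0 0 0 -2 4 0 0.2;0 0 0 -3 6 0 0.2;0 0 0 -4 8 0 0.2;0 0 0 -4.12 8.62 0 0.2'; python3 -m jog '0 0 0 0 0 0 0.2;0 0 0 0 0 -1.2 0.2;0 0 0 0 0 -2.4 0.2;0 0 0 0 0 -3.6 0.2;0 0 0 0 0 -4.4 0.2'
```

```text
time_s: 5.15
ee_pos: [653.1, 43.6, 139.1]
ee_rot: [-180.0, -0.2, -5.8]
force: [0.3, -0.5, -0.7]
gripper_width: 18.3
time_s: 5.78
ee_pos: [547.0, 261.3, 136.6]
ee_rot: [180.0, 0.1, -5.6]
force: [0.8, 0.3, -0.7]
gripper_width: 18.3
time_s: 6.4
ee_pos: [549.3, 256.5, 25.2]
ee_rot: [179.9, 0.1, -5.9]
force: [-0.2, 0.6, 0.6]
gripper_width: 18.1
```

The opening fell to 18 mm, so the cap slipped out of the grip. I'll look.

```bash
python3 -m jog '0 0 0 0 0 3 0.2; 0 0 0 0 0 4.4 1;0 0 0 0 0 4.4 1'
python3 - <<'E'
from h import *
a=grab_frame('top');b=grab_frame('side')
can=np.zeros((600,800,3),np.uint8)
can[:450,:400]=cv2.resize(a[130:280,190:345],(400,450)); can[:450,400:]=cv2.resize(b[190:340,170:320],(400,450))
cv2.imwrite('pics/c3.png',can[...,::-1])
E
```

```text
time_s: 6.78
ee_pos: [552.8, 258.2, 141.4]
ee_rot: [-179.8, -0.5, -5.9]
force: [-0.2, 1.1, 0.4]
gripper_width: 35.6
```

View pics/c3.png

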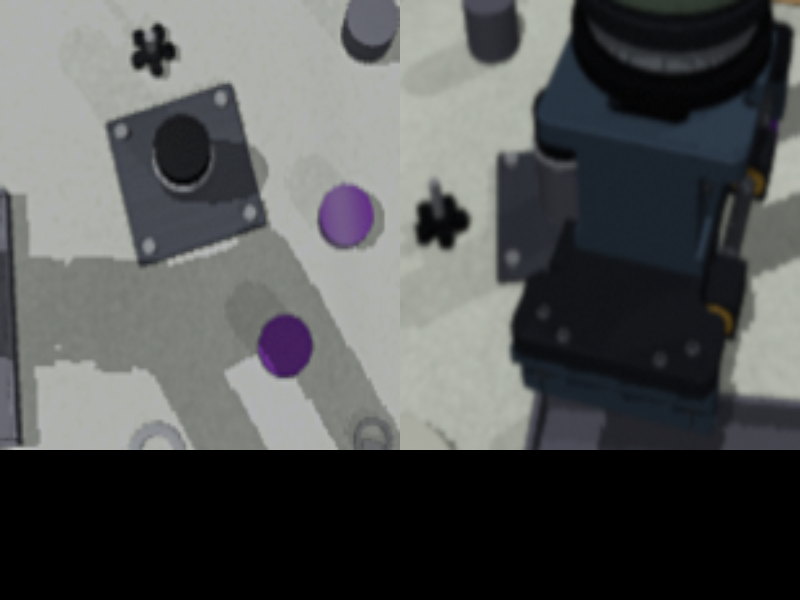

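The top view shows the cap still seated on the spindle at about (260,180). I go back and grip harder with a longer close.

```bash
python3 -m jog '0 0 0 1 -2 0 1;0 0 0 2 -4 0 1;0 0 0 3 -6 0 1;0 0 0 4 -8 0 1;0 0 0 4.12 -8.62 0 1'; python3 -m jog '0 0 0 0 0 0 1;0 0 0 0 0 -1 1;0 0 0 0 0 -2 1;0 0 0 0 0 -2.5 1;0 0 0 0 0 -2.5 1'; python3 -m jog '0 0 0 0 0 0 0;0 0 0 0 0 0 0;0 0 0 0 0 0 0;0 0 0 0 0 0 0;0 0 0 0 0 0 0' 40;python3 -m jog '0 0 0 0 0 0 0;0 0 0 0 0 0 0;0 0 0 0 0 0 0;0 0 0 0 0 0 0;0 0 0 0 0 0 0'; python3 -m jog '0 0 0 0 0 0.2 0;0 0 0 0 0 0.4 0;0 0 0 0 0 0.6 0;0 0 0 0 0 0.8 0;0 0 0 0 0 1 0'
```

```text
time_s: 7.5
ee_pos: [652.0, 39.3, 134.3]
ee_rot: [179.9, 0.2, -6.0]
force: [-0.7, -0.4, -0.8]
gripper_width: 90.7
time_s: 8.12
ee_pos: [651.0, 44.5, 73.6]
ee_rot: [180.0, 0.1, -5.7]
force: [-0.7, 0.3, -0.2]
gripper_width: 91.4
time_s: 8.75
ee_pos: [652.1, 43.4, 74.7]
ee_rot: [180.0, -0.0, -5.8]
force: [-0.5, -0.2, 0.3]
gripper_width: 44.3
time_s: 9.38
ee_pos: [652.0, 43.5, 74.6]
ee_rot: [180.0, 0.0, -5.8]
force: [0.2, -0.7, -0.1]
gripper_width: 0.5
time_s: 10.0
ee_pos: [652.1, 43.5, 100.0]
ee_rot: [180.0, -0.0, -5.8]
force: [-0.6, -0.1, 0.5]
gripper_width: 0.5
```

Fingers closed to 0 without meeting the cap, so I compare the actual gripper location with the camera frame.

Run:
```python
from h import *
a=grab_frame('top');b=grab_frame('side')
can=np.zeros((600,800,3),np.uint8)
can[:400,:400]=cv2.resize(a[130:230,210:310],(400,400)); can[:400,400:]=cv2.resize(b[155:255,180:280],(400,400))
cv2.imwrite('pics/c4.png',can[...,::-1])
s=env.state();print(s)
p=np.array(s['ee_pos']);print((proj('side',[p,p+[0,0,19],[656.5,89,181],[652,43.5,100]])-[180,155])*4)
print((proj('top',[p])-[210,130])*4)
```

```text
{'time_s': 10.1, 'qpos': array([ 2.80976441e+00,  2.84891737e+01,  8.54058311e+01, -5.77160345e-03,
        6.60231589e+01,  9.85870818e+01]), 'qvel': array([ 0.07682801,  0.43545706,  0.57377595,  0.01216665, -0.4050664 ,
       -0.09340279]), 'effort': array([-3.94162244e-04, -4.94944453e+01, -2.21671665e+01,  2.14946014e-02,
       -2.54867220e-02, -1.50668352e-04]), 'ee_pos': array([652.51291052,  43.50459866, 100.42479964]), 'ee_rot': array([-1.79992999e+02, -8.17067602e-02, -5.77498075e+00]), 'force': array([ 0.53931842,  0.40045927, -0.38425273]), 'torque': array([ 0.02097324, -0.04770163,  0.01968773]), 'gripper_width': 0.26736612142142085}
[[205.66936696 276.08637397]
 [203.29924343 245.37644064]
 [160.1726548  207.39825595]
 [206.82994047 276.87298614]]
[[201.09982077 192.55412363]]
```

View pics/c4.png

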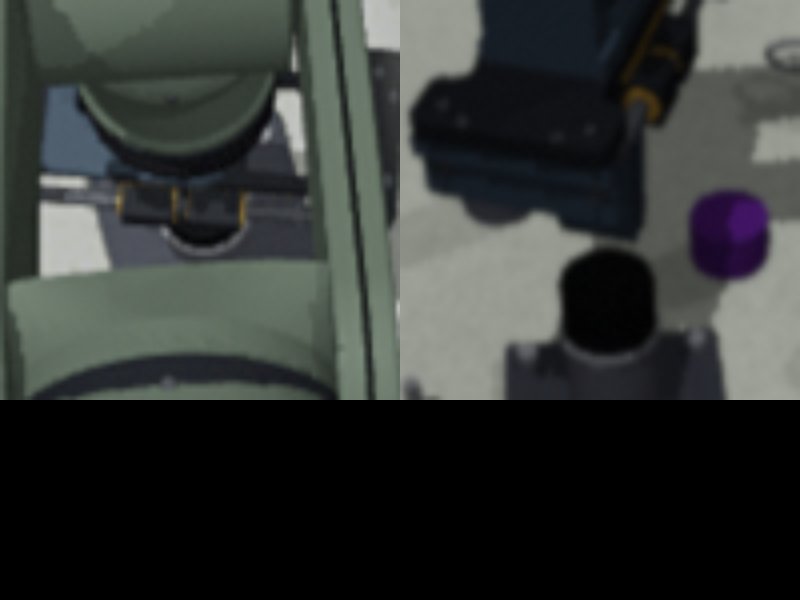

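Run:
```python
from h import *
from scipy.spatial.transform import Rotation as Ro
def draw(im,n,p,yaw,op,off,s):
  R=Ro.from_euler('xyz',[180,0,yaw],degrees=True).as_matrix()
  def box(x0,x1,y0,y1,z0,z1,col):
    P=np.array([[x,y,z] for x in(x0,x1) for y in(y0,y1) for z in(z0,z1)])@R.T+p
    q=((proj(n,P)-off+.5)*s-.5).astype(int)
    for i in range(8):
      for j in(1,2,4):
        if i<i^j: cv2.line(im,q[i].tolist(),q[i^j].tolist(),col,1,cv2.LINE_AA)
  box(-38,38,-89,89,-79,-100,(0,255,255))
  for sg in(1,-1): box(-16,16,sg*op/2,sg*(op/2+13.5),0,-79,(0,255,0))
a=cv2.imread('pics/s1.png'); draw(a,'side',np.array([652.2,44.5,180.7]),-5.7,91,(170,120),6)
b=np.ascontiguousarray(cv2.imread('pics/c4.png')[:400,400:]); draw(b,'side',np.array([652.3,43.5,100.3]),-5.8,0.5,(180,155),4)
can=np.zeros((520,800,3),np.uint8); can[:338,:400]=cv2.resize(a,(400,338)); can[:400,400:]=b
cv2.imwrite('pics/o1.png',can)
```

```text
(no output)
```

View pics/o1.png

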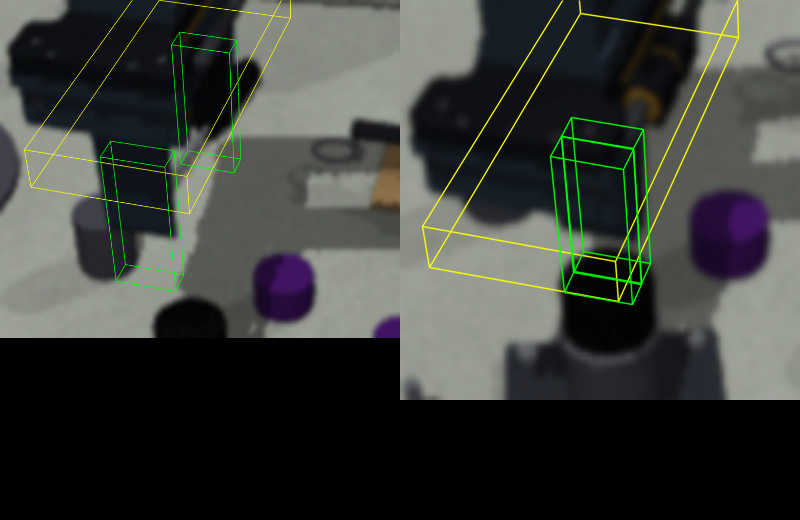

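The overlay shows the whole gripper about 40 mm higher in the picture than the reported TCP (near tip seen at about (150,232), predicted (150,285)), with no sideways shift. So the tips stayed above the cap. Open fingers clear the washer, so I can safely go lower and feel for the cap.

```bash
python3 -m jog '0 0 0 0 0 0 1;0 0 0 0 0 0 1;0 0 0 0 0 0 1;0 0 0 0 0 0 1;0 0 0 0 0 0 1' 25; python3 -m jog '0 0 0 0 0 0 1;0 0 0 0 0 -0.8 1;0 0 0 0 0 -1.6 1;0 0 0 0 0 -2.2 1;0 0 0 0 0 -2.4 1'
python3 - <<'E'
from h import *
from scipy.spatial.transform import Rotation as Ro
a=grab_frame('side');s=env.state();print(s['ee_pos'],s['gripper_width'],s['force'])
off,sc=(170,130),5
im=np.ascontiguousarray(cv2.resize(a[130:250,170:300],None,fx=sc,fy=sc,interpolation=cv2.INTER_CUBIC)[...,::-1])
R=Ro.from_euler('xyz',s['ee_rot'],degrees=True).as_matrix()
for dz,col in((0,(0,255,0)),(40,(0,255,255))):
  for sg in(1,-1):
    o=s['gripper_width']/2
    P=np.array([[x,sg*y,z] for x in(-16,16) for y in(o,o+13.5) for z in(0,-60)])@R.T+s['ee_pos']+[0,0,dz]
    q=((proj('side',P)-off+.5)*sc-.5).astype(int)
    for i in range(8):
      for j in(1,2,4):
        if i<i^j: cv2.line(im,q[i].tolist(),q[i^j].tolist(),col,1,cv2.LINE_AA)
cv2.imwrite('pics/o2.png',im)
E
```

```text
time_s: 10.72
ee_pos: [652.0, 43.5, 99.5]
ee_rot: [180.0, 0.0, -5.8]
force: [-0.3, 0.0, -0.8]
gripper_width: 47.4
time_s: 11.35
ee_pos: [651.5, 43.4, 38.5]
ee_rot: [180.0, 0.1, -5.8]
force: [1.0, 0.4, 0.8]
gripper_width: 90.8
[651.57039569  43.4641588   38.48292833] 91.14959846271532 [ 0.33243196  0.1029052  -0.69144336]
```

View pics/o2.png

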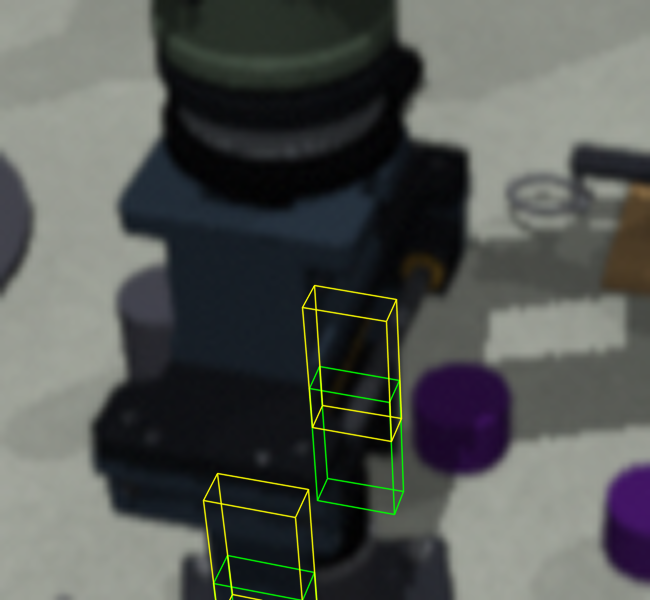

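```bash
python3 - <<'E'
from h import *
save('side','full_a.png')
E
python3 -m jog '0 0 0 0 0 0 0;0 0 0 0 0 0 0;0 0 0 0 0 0 0;0 0 0 0 0 0 0;0 0 0 0 0 0 0' 25;python3 -m jog '0 0 0 0 0 0 0;0 0 0 0 0 0 0;0 0 0 0 0 0 0'
```

```text
time_s: 12.08
ee_pos: [652.1, 43.4, 39.7]
ee_rot: [180.0, -0.0, -5.8]
force: [0.1, -0.0, 0.6]
gripper_width: 44.0
time_s: 12.45
ee_pos: [652.1, 43.4, 39.7]
ee_rot: [180.0, -0.0, -5.8]
force: [-0.1, -0.3, 0.4]
gripper_width: 43.7
```

Now it holds at 43.7 mm, which is the cap. Lifting.

```bash
python3 -m jog '0 0 0 0 0 0.2 0;0 0 0 0 0 0.4 0;0 0 0 0 0 0.8 0;0 0 0 0 0 1.4 0;0 0 0 0 0 2 0'
python3 - <<'E'
from h import *
a=grab_frame('side');s=env.state();print(s['ee_pos'],s['gripper_width'],s['force'])
cv2.imwrite('pics/g1.png',cv2.resize(a[90:310,140:360],None,fx=2.7,fy=2.7,interpolation=cv2.INTER_CUBIC)[...,::-1])
print((proj('side',[s['ee_pos']])-[140,90])*2.7)
for d in spotter.look_for('cap','side'): print(d)
E
```

```text
time_s: 13.08
ee_pos: [652.4, 43.5, 91.1]
ee_rot: [-180.0, -0.1, -5.8]
force: [-0.3, 0.9, -0.5]
gripper_width: 43.5
[653.81270272  43.55997246  93.43755209] 43.88729016730485 [1.56594196 0.09590792 1.45882804]
[[245.50219092 369.15655634]]
{'box': [289.1, 221.3, 26.1, 24.0], 'conf': 0.91}
{'box': [251.3, 198.2, 20.1, 28.3], 'conf': 0.87}
{'box': [235.7, 198.7, 11.0, 22.8], 'conf': 0.68}
```

View pics/g1.png

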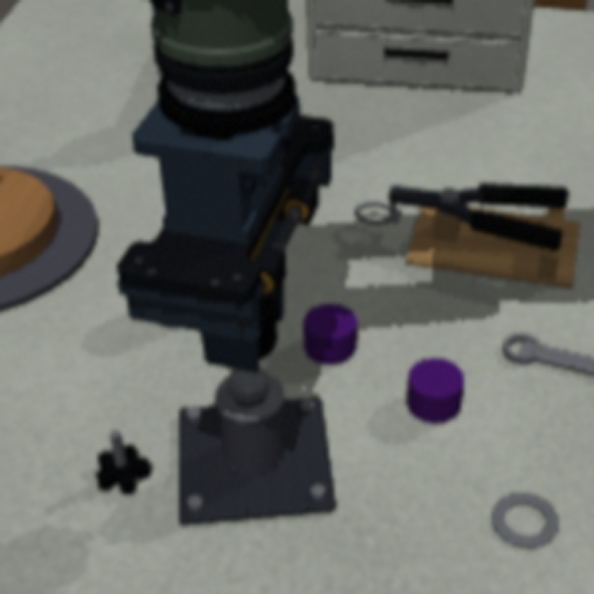

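The cap is in the gripper and the shaft stub is bare, at about (247,380). The cap rim is 30 mm above the reported TCP. Going to the tray.

```bash
python3 -m jog '0 0 0 -1 2 0 0;0 0 0 -2 4 0 0;0 0 0 -3 6 0 0;0 0 0 -4 8 0 0;0 0 0 -4.12 8.62 0 0'; python3 -m jog '0 0 0 0 0 0 0;0 0 0 0 0 -1.2 0;0 0 0 0 0 -2.4 0;0 0 0 0 0 -3.2 0;0 0 0 0 0 -3.8 0'; python3 -m jog '0 0 0 0 0 -0.16 0;0 0 0 0 0 -0.32 0;0 0 0 0 0 -0.32 0'
```

```text
time_s: 13.8
ee_pos: [547.2, 261.5, 89.6]
ee_rot: [-180.0, 0.0, -5.6]
force: [0.2, -0.9, -1.3]
gripper_width: 44.0
time_s: 14.42
ee_pos: [549.6, 257.2, -6.5]
ee_rot: [179.9, 0.0, -5.9]
force: [0.4, 0.1, -0.4]
gripper_width: 43.8
time_s: 14.8
ee_pos: [549.4, 259.0, -13.0]
ee_rot: [-180.0, -0.0, -5.8]
force: [-0.3, -0.3, -0.1]
gripper_width: 43.8
```

```bash
python3 - <<'E'
from h import *
a=grab_frame('side');s=env.state();print(s['ee_pos'],s['gripper_width'],s['force'])
cv2.imwrite('pics/tray_hold.png',a[...,::-1])
E
python3 -m jog '0 0 0 0 0 -0.12 0;0 0 0 0 0 -0.12 0'
```

```text
[549.43216755 259.1364818  -12.87578384] 44.045812690343695 [-0.61322366 -0.47715183 -0.57656145]
time_s: 15.1
ee_pos: [548.9, 259.0, -16.4]
ee_rot: [180.0, 0.0, -5.8]
force: [0.0, 0.8, -1.1]
gripper_width: 44.0
```

```bash
python3 -m jog '0 0 0 0 0 -0.1 0;0 0 0 0 0 -0.1 0'; python3 -m jog '0 0 0 0 0 -0.1 0;0 0 0 0 0 -0.1 0';python3 -m jog '0 0 0 0 0 -0.06 0;0 0 0 0 0 -0.06 0'; python3 -m jog '0 0 0 0 0 -0.06 0;0 0 0 0 0 -0.06 0'
```

```text
time_s: 15.35
ee_pos: [548.8, 258.9, -19.1]
ee_rot: [180.0, 0.0, -5.8]
force: [-1.1, 0.6, -0.2]
gripper_width: 44.1
time_s: 15.6
ee_pos: [548.9, 258.9, -21.7]
ee_rot: [180.0, 0.0, -5.8]
force: [0.4, -0.4, -0.6]
gripper_width: 43.6
time_s: 15.85
ee_pos: [548.9, 258.9, -23.1]
ee_rot: [180.0, 0.0, -5.8]
force: [-0.2, -0.5, -0.9]
gripper_width: 43.8
time_s: 16.1
ee_pos: [548.9, 258.9, -24.6]
ee_rot: [180.0, 0.0, -5.8]
force: [-0.1, -0.1, 0.0]
gripper_width: 43.9
```

```bash
python3 -m jog '0 0 0 0 0 0 0.8;0 0 0 0 0 0 0.8;0 0 0 0 0 0 0.8;0 0 0 0 0 0 0.8'; python3 -m jog '0 0 0 0 0 -0.08 0.8;0 0 0 0 0 -0.08 0.8';python3 -m jog '0 0 0 0 0 -0.08 0.8;0 0 0 0 0 -0.08 0.8';python3 -m jog '0 0 0 0 0 -0.08 0.8;0 0 0 0 0 -0.08 0.8'
```

```text
time_s: 16.6
ee_pos: [549.1, 259.0, -24.4]
ee_rot: [180.0, -0.0, -5.8]
force: [-0.4, 0.2, 0.8]
gripper_width: 73.0
time_s: 16.85
ee_pos: [548.8, 258.9, -26.6]
ee_rot: [180.0, 0.0, -5.8]
force: [-0.3, -1.1, 0.3]
gripper_width: 73.0
time_s: 17.1
ee_pos: [549.1, 259.0, -27.1]
ee_rot: [-180.0, -0.0, -5.8]
force: [-2.3, -0.2, 8.4]
gripper_width: 73.1
time_s: 17.35
ee_pos: [549.2, 259.0, -27.1]
ee_rot: [-180.0, -0.1, -5.8]
force: [-5.6, -1.0, 18.8]
gripper_width: 73.0
```

Cap released. The finger tips touch the tray floor (z = 5) at reported z = -26.9, so the real tip height is the reported one plus 32 mm. I use that from now on. Rising, then going over the pliers.

```bash
python3 -m jog '0 0 0 0 0 1.5 0.8;0 0 0 0 0 3 1;0 0 0 0 0 4.8 1;0 0 0 0 0 4.8 1' 60
python3 - <<'E'
from h import *
grab_frame('side'); grab_frame('top')
for c,z in(('side',20),('top',35)):
  for d in spotter.look_for('cap',c):
    b=d['box']; print(c,d['conf'],b,onz(c,[[b[0]+b[2]/2,b[1]+b[3]/2]],z).round())
E
python3 -m jog '0 0 0 -0.3 -2.2 0 1;0 0 0 -0.6 -4.4 0 1;0 0 0 -0.9 -6.6 0 1;0 0 0 -1.2 -8.8 0 1;0 0 0 -1.5 -11 0 1';python3 -m jog '0 0 0 -0.3 -2.2 0 1;0 0 0 -0.6 -4.4 0 1;0 0 0 -0.9 -6.6 0 1;0 0 0 -1.2 -8.5 0 1;0 0 0 -1.33 -9.08 0 1'
```

```text
time_s: 17.85
ee_pos: [551.7, 260.2, 93.7]
ee_rot: [-179.8, -0.4, -5.8]
force: [1.1, -0.7, -0.9]
gripper_width: 90.9
side 0.58 [254.8, 359.8, 30.0, 26.3] [[548. 271.  20.]]
top 0.94 [292.1, 236.1, 18.1, 18.3] [[525. -36.  35.]]
top 0.81 [314.0, 195.2, 21.1, 19.4] [[608. -87.  35.]]
top 0.68 [145.3, 227.7, 15.1, 12.6] [[553. 269.  35.]]
top 0.61 [229.7, 156.3, 59.8, 64.4] [[644.  47.  35.]]
time_s: 18.68
ee_pos: [510.2, -17.6, 88.2]
ee_rot: [180.0, 0.2, -5.8]
force: [0.5, -0.8, 0.5]
gripper_width: 91.3
time_s: 19.3
ee_pos: [477.0, -245.0, 88.1]
ee_rot: [-180.0, 0.1, -6.0]
force: [-0.2, -0.1, -0.4]
gripper_width: 91.0
```

```bash
python3 -m jog '0 0 0 0 0 -1 1;0 0 0 0 0 -2 1;0 0 0 0 0 -2.6 1;0 0 0 0 0 -2.9 1;0 0 0 0 0 -2.9 1';python3 -m jog '0 0 0 0 0 -0.3 1;0 0 0 0 0 -0.6 1;0 0 0 0 0 -0.8 1;0 0 0 0 0 -1 1;0 0 0 0 0 -1 1'; python3 -m jog '0 0 0 0 0 0 0;0 0 0 0 0 0 0;0 0 0 0 0 0 0;0 0 0 0 0 0 0;0 0 0 0 0 0 0' 60;python3 -m jog '0 0 0 0 0 0 0;0 0 0 0 0 0 0;0 0 0 0 0 0 0;0 0 0 0 0 0 0;0 0 0 0 0 0 0'
```

```text
time_s: 19.92
ee_pos: [478.3, -242.7, 16.8]
ee_rot: [-180.0, 0.0, -5.8]
force: [0.3, 0.6, 0.7]
gripper_width: 91.3
time_s: 20.55
ee_pos: [478.0, -242.9, -8.3]
ee_rot: [-180.0, 0.0, -5.8]
force: [-0.7, 0.0, -0.6]
gripper_width: 91.4
time_s: 21.18
ee_pos: [478.1, -243.2, -7.7]
ee_rot: [180.0, 0.0, -5.8]
force: [-1.5, -1.8, 2.0]
gripper_width: 44.0
time_s: 21.8
ee_pos: [478.2, -243.3, -7.6]
ee_rot: [180.0, -0.0, -5.8]
force: [-4.0, -1.0, 6.4]
gripper_width: 41.6
```

```bash
python3 -m jog '0 0 0 0 0 0 0;0 0 0 0 0 0 0;0 0 0 0 0 0 0';python3 -m jog '0 0 0 0 0 0.2 0;0 0 0 0 0 0.4 0;0 0 0 0 0 0.6 0;0 0 0 0 0 0.8 0;0 0 0 0 0 0.8 0'
python3 - <<'E'
from h import *
b=grab_frame('side');a=grab_frame('top');s=env.state();print(s['ee_pos'],s['gripper_width'],s['force'],s['torque'])
can=np.zeros((480,800,3),np.uint8)
can[:480,:400]=cv2.resize(a[180:300,350:450],(400,480),interpolation=2); can[:440,400:]=cv2.resize(b[110:220,260:360],(400,440),interpolation=2)
cv2.imwrite('pics/g2.png',can[...,::-1])
E
```

```text
time_s: 22.18
ee_pos: [478.2, -243.3, -7.6]
ee_rot: [180.0, -0.0, -5.8]
force: [-2.9, -1.8, 4.9]
gripper_width: 41.6
time_s: 22.8
ee_pos: [478.7, -243.2, 12.5]
ee_rot: [180.0, -0.1, -5.8]
force: [0.3, -0.5, -3.4]
gripper_width: 41.7
[ 478.26802943 -242.99261135   12.09058323] 41.47430760093601 [ 1.22876411  0.38925275 -1.67631306] [-0.02122755  0.1465495  -0.0080974 ]
```

View pics/g2.png

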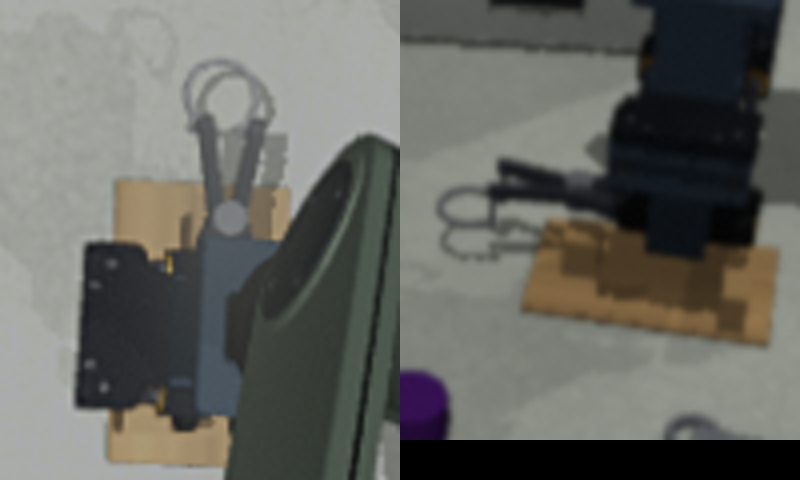

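The pliers are off the rest and level, jaws spread, with the ring ahead at top crop (228,105). I lift clear and fit the ring numerically against the empty background.

```bash
python3 -m jog '0 0 0 0 0 0.6 0;0 0 0 0 0 1.4 0;0 0 0 0 0 2.2 0;0 0 0 0 0 3 0;0 0 0 0 0 3 0'; python3 -m jog '0 0 0 0 0 0 0;0 0 0 0 0 0 0'
python3 - <<'E'
from h import *
s=env.state();print(s['ee_pos'],s['gripper_width'])
np.savez('hov.npz',top=grab_frame('top'),side=grab_frame('side'),p=s['ee_pos'])
E
python3 -m jog '0 0 0 0 2 0 0;0 0 0 0.2 4 0 0;0 0 0 0.4 6 0 0;0 0 0 0.4 8 0 0;0 0 0 0.4 8 0 0'
python3 - <<'E'
from h import *
from scipy.optimize import minimize
s=env.state();print(s['ee_pos'],s['gripper_width'],s['force'])
h=np.load('hov.npz'); p=h['p']; a=np.radians(-5.8); ax=np.array([np.cos(a),np.sin(a),0]); ay=np.array([-ax[1],ax[0],0])
bg={c:grab_frame(c) for c in('top','side')}
np.savez('bg.npz',**bg)
th=np.radians(np.arange(-130,131,3))
def ringp(d,r): return p+ax*(127+d[0])+ay*d[1]+[0,0,25.6+d[2]]+r*(np.cos(th)[:,None]*ax+np.sin(th)[:,None]*ay)
from scipy.ndimage import map_coordinates as mc, gaussian_filter as gf
D={c:np.abs(h[c].astype(float)-bg[c]).sum(2) for c in bg}
def sc(d,c):
  def m(r): q=proj(c,ringp(d,r)); return mc(D[c],[q[:,1],q[:,0]],order=1)
  return (m(17.5).mean()+m(19.5).mean())-0.7*m(13.5).mean()-0.7*m(24).mean()
g=np.arange(-12,12.1,1.)
for c in('top','side'):
  for dz in(-8,-4,0,4,8):
    S=np.array([[sc((x,y,dz),c) for y in g] for x in g]); i=np.unravel_index(S.argmax(),S.shape); print(c,dz,'dx',g[i[0]],'dy',g[i[1]],S.max().round(1))
best=max(((sc((x,y,z),'top')/1+sc((x,y,z),'side'),x,y,z) for x in g for y in np.arange(-6,7,1.) for z in np.arange(-10,11,2.)));print(best)
E
```

```text
time_s: 23.52
ee_pos: [479.7, -243.8, 89.2]
ee_rot: [179.9, -0.3, -5.8]
force: [0.3, -0.6, -2.0]
gripper_width: 41.3
time_s: 23.78
ee_pos: [477.6, -242.7, 86.2]
ee_rot: [-180.0, 0.1, -5.8]
force: [0.7, 0.1, -2.7]
gripper_width: 41.5
[ 477.63440034 -242.6740287    86.22528652] 41.54447146001344
time_s: 24.5
ee_pos: [487.7, -40.2, 86.7]
ee_rot: [-180.0, 0.1, -5.5]
force: [0.9, 0.1, -2.5]
gripper_width: 41.5
[487.73479691 -40.16802572  86.67874148] 41.517300385198254 [ 0.8712547   0.10048639 -2.48198848]
top -8 dx 3.0 dy -1.0 179.8Traceback (most recent call last):
  File "<stdin>", line 17, in <module>
  File "<stdin>", line 13, in sc
  File "<stdin>", line 12, in m
  File "h.py", line 6, in proj
    K,d,r,t=cam(n); return cv2.projectPoints(np.array(P,float).reshape(-1,1,3),r,t,K,d)[0].reshape(-1,2)
            ~~~^^^
  File "h.py", line 4, in cam
    p=camera_params(n); return [np.array(p[k],float) for k in("K","dist","rvec","tvec")]
ValueError: time passes only in moves, steps and waits
```

```bash
sed -i 's/^def cam/import functools\n@functools.cache\ndef cam/' h.py
cat > fit.py <<'E'
from h import *
from scipy.ndimage import map_coordinates as mc
h=np.load('hov.npz');bg=np.load('bg.npz'); p=h['p']; a=np.radians(-5.8); ax=np.array([np.cos(a),np.sin(a),0]); ay=np.array([-ax[1],ax[0],0])
th=np.radians(np.arange(-130,131,3))
def ringp(d,r): return p+ax*(127+d[0])+ay*d[1]+[0,0,25.6+d[2]]+r*(np.cos(th)[:,None]*ax+np.sin(th)[:,None]*ay)
D={c:np.abs(h[c].astype(float)-bg[c]).sum(2) for c in bg}
def sc(d,c):
  def m(r): q=proj(c,ringp(d,r)); return mc(D[c],[q[:,1],q[:,0]],order=1)
  return (m(17.5).mean()+m(19.5).mean())-0.7*m(13.5).mean()-0.7*m(24).mean()
g=np.arange(-12,12.1,1.)
for c in('top','side'):
  for dz in(-8,-4,0,4,8):
    S=np.array([[sc((x,y,dz),c) for y in g] for x in g]); i=np.unravel_index(S.argmax(),S.shape); print(c,dz,'dx',g[i[0]],'dy',g[i[1]],S.max().round(1))
print(sorted(((sc((x,y,z),'top')+sc((x,y,z),'side'),x,y,z) for x in np.arange(-8,9,1.) for y in np.arange(-5,6,1.) for z in np.arange(-10,11,2.)))[::-1][:6])
E
python3 fit.py
python3 - <<'E'
from h import *
# spindle shaft/washer now uncapped: candidates via both cams
h=np.load('hov.npz')
for c in('top','side'):
  im=h[c]; u,v=proj(c,[[652,43.5,80]])[0].round().astype(int); 
  cv2.imwrite(f'pics/sp_{c}.png',cv2.resize(im[v-30:v+30,u-30:u+30],None,fx=6,fy=6,interpolation=2)[...,::-1]); print(c,u,v)
  g=im[v-30:v+30,u-30:u+30].astype(int).sum(2)//3
  print(g[10:50:2,10:50:2])
E
```

```text
top -8 dx 3.0 dy -1.0 179.8
top -4 dx 2.0 dy 0.0 179.6
top 0 dx 1.0 dy 1.0 178.5
top 4 dx 1.0 dy 2.0 178.6
top 8 dx 0.0 dy 3.0 178.5
side -8 dx 5.0 dy -10.0 153.0
side -4 dx 3.0 dy -3.0 154.2
side 0 dx 2.0 dy 3.0 155.2
side 4 dx 0.0 dy 9.0 156.8
side 8 dx -2.0 dy 12.0 121.2
[(np.float64(329.32358702726236), np.float64(2.0), np.float64(1.0), np.float64(-2.0)), (np.float64(328.9665582158241), np.float64(2.0), np.float64(0.0), np.float64(-2.0)), (np.float64(325.7340993332749), np.float64(2.0), np.float64(2.0), np.float64(0.0)), (np.float64(322.5747083216677), np.float64(3.0), np.float64(1.0), np.float64(-2.0)), (np.float64(322.1449351270945), np.float64(1.0), np.float64(2.0), np.float64(0.0)), (np.float64(321.7486239604402), np.float64(2.0), np.float64(1.0), np.float64(0.0))]
top 261 181
[[159 160 162 156 161 162 165 162 159 164 147 120  82  59  62  60  94 129
   91  57]
 [160 163 160 158 159 160 149 136  99  71  62  59  62  64  64  63 103 129
  105  57]
 [159 164 165 147 102  82  60  65  66  70  64  65  64  64  64  62  62  77
   58  64]
 [136  92  66  61  59  63  64  66  69  68  61  63
[... 2410 characters left out ...]
  97 122
  124 126]
 [126 124 124 120  89  83  76  54  55  64  66  54  47  43  84  92  94 115
  117 116]
 [124 125 123 118  87  84  84  69  43  46  49  41  36  70  91  92  71  58
   60  57]
 [100  89  84  70  64  83  83  81  67  55  53  66  78  90  91  84  41  35
   38  39]
 [ 80  45  33  34  38  66  80  83  83  84  88  93  92  90  78  49  24  27
   36  35]
 [ 62  36  33  33  32  35  55  70  81  88  89  84  77  62  39  25  21  17
   31  34]
 [ 39  33  34  33  32  30  33  38  52  53  49  45  36  33  28  27  20  17
   25  36]
 [ 33  34  33  33  33  29  32  35  37  37  37  34  33  33  31  28  21  19
   32  39]
 [ 33  33  33  32  33  30  32  35  37  37  37  36  34  33  31  28  23  22
   35  38]]
```

```bash
python3 - <<'E'
from h import *
from scipy.ndimage import map_coordinates as mc
from scipy.optimize import minimize
h=np.load('hov.npz')
th=np.radians(np.arange(0,360,4))
def samp(c,x,y,z,r):
  P=np.c_[x+r*np.cos(th),y+r*np.sin(th),np.full(len(th),z)]; q=proj(c,P); return mc(h[c].astype(float).mean(2),[q[:,1],q[:,0]],order=1)
g=np.arange(-6,6.1,.5)
for c in('top','side'):
  def f(v,z,r): 
    d=samp(c,v[0],v[1],z,r-2)-samp(c,v[0],v[1],z,r+2); return np.abs(d).clip(0,60).mean() if c=='side' else d.clip(-10,60).mean()
  for z,r,nm in((70,24,'washer'),(8,0,''),(88,11.5,'tip')):
    if not r: continue
    S=[(f((652+i,43.5+j),z,r),652+i,43.5+j) for i in g for j in g]; S.sort(); print(c,nm,[tuple(np.round(t,1)) for t in S[::-1][:4]])
E
python3 - <<'E'
from h import *
s=env.state(); print(s['time_s'],s['ee_pos'])
E
```

```text
top washer [(np.float64(59.2), np.float64(652.5), np.float64(44.0)), (np.float64(59.0), np.float64(652.0), np.float64(44.0)), (np.float64(59.0), np.float64(652.5), np.float64(44.5)), (np.float64(58.9), np.float64(652.5), np.float64(43.5))]
top tip [(np.float64(24.8), np.float64(651.0), np.float64(43.5)), (np.float64(24.4), np.float64(651.5), np.float64(43.5)), (np.float64(24.3), np.float64(651.0), np.float64(43.0)), (np.float64(24.3), np.float64(651.0), np.float64(44.0))]
side washer [(np.float64(24.9), np.float64(653.0), np.float64(44.0)), (np.float64(24.8), np.float64(653.5), np.float64(44.0)), (np.float64(24.8), np.float64(653.0), np.float64(43.5)), (np.float64(24.7), np.float64(653.0), np.float64(44.5))]
side tip [(np.float64(15.2), np.float64(649.0), np.float64(46.0)), (np.float64(15.2), np.float64(649.5), np.float64(45.0)), (np.float64(15.2), np.float64(649.5), np.float64(45.5)), (np.float64(15.2), np.float64(648.5), np.float64(46.5))]
24.6 [488.22688911 -42.8498272   86.82614213]
```

```bash
python3 -m jog '0 0 0 0.5 1.4 0 0;0 0 0 1 2.8 0 0;0 0 0 1.43 3.8 0 0;0 0 0 1.43 3.96 0 0;0 0 0 1.43 3.96 0 0';python3 -m jog '0 0 0 0 0 -0.3 0;0 0 0 0 0 -0.3 0;0 0 0 0 0 -0.3 0'
python3 - <<'E'
from h import *
from scipy.ndimage import map_coordinates as mc
s=env.state();print(s['ee_pos'],s['ee_rot'],s['gripper_width'],s['force']); p=np.array(s['ee_pos'])
n={c:grab_frame(c) for c in('top','side')}; bg=np.load('hov.npz'); np.savez('hov2.npz',p=p,**n)
a=np.radians(s['ee_rot'][2]); ax=np.array([np.cos(a),np.sin(a),0]); ay=np.array([-ax[1],ax[0],0]); th=np.radians(np.arange(-130,131,3))
def ringp(d,r): return p+ax*(127+d[0])+ay*d[1]+[0,0,25.6+d[2]]+r*(np.cos(th)[:,None]*ax+np.sin(th)[:,None]*ay)
D={c:np.abs(n[c].astype(float)-bg[c]).sum(2) for c in n}
def sc(d,c):
  def m(r): q=proj(c,ringp(d,r)); return mc(D[c],[q[:,1],q[:,0]],order=1)
  return (m(17.5).mean()+m(19.5).mean())-0.7*m(13.5).mean()-0.7*m(24).mean()
g=np.arange(-12,12.1,1.)
for c in n:
  for dz in(-6,-2,2):
    S=np.array([[sc((x,y,dz),c) for y in g] for x in g]); i=np.unravel_index(S.argmax(),S.shape); print(c,dz,'dx',g[i[0]],'dy',g[i[1]],S.max().round(1))
for t in sorted(((sc((x,y,z),'top')+sc((x,y,z),'side'),x,y,z) for x in np.arange(-6,9,1.) for y in np.arange(-5,6,1.) for z in np.arange(-10,7,2.)))[::-1][:4]: print(t, ringp(t[1:],0)[0].round(1))
im=[cv2.resize(n[c][v-40:v+40,u-40:u+40],(400,400),interpolation=2) for c,(u,v) in(('top',(261,181)),('side',(232,215)))]
for k,c,(u,v) in((0,'top',(261,181)),(1,'side',(232,215))):
  I=np.ascontiguousarray(im[k])
  for P,col in(([[652.5+16.5*np.cos(t),44+16.5*np.sin(t),ringp((2,1,-2),0)[0][2]] for t in np.linspace(0,6.28,40)],(0,255,0)),):
    q=((proj(c,P)-[u-40,v-40]+.5)*5-.5).astype(int)
    for w in q: I[w[1].clip(0,399),w[0].clip(0,399)]=col
  im[k]=I
cv2.imwrite('pics/f1.png',np.hstack(im)[...,::-1])
E
```

```text
time_s: 25.22
ee_pos: [523.6, 54.8, 86.7]
ee_rot: [180.0, 0.1, -5.8]
force: [-0.3, -0.9, -1.5]
gripper_width: 41.7
time_s: 25.6
ee_pos: [523.9, 55.5, 79.5]
ee_rot: [180.0, 0.0, -5.8]
force: [-0.0, -0.6, -2.4]
gripper_width: 41.7
[523.85625388  55.50523278  79.47841979] [ 1.79988135e+02  1.55140065e-02 -5.81422160e+00] 41.683886458374474 [-0.03952242 -0.58495652 -2.37846093]
top -6 dx 4.0 dy 2.0 209.0
top -2 dx 3.0 dy 2.0 208.2
top 2 dx 2.0 dy 1.0 207.2
side -6 dx 5.0 dy -4.0 94.2
side -2 dx 4.0 dy 1.0 95.1
side 2 dx 2.0 dy 5.0 95.5
(np.float64(299.6587650986559), np.float64(3.0), np.float64(2.0), np.float64(0.0)) [653.4  44.3 105.1]
(np.float64(296.3659875139394), np.float64(3.0), np.float64(1.0), np.float64(-2.0)) [653.3  43.3 103.1]
(np.float64(295.2188477101729), np.float64(2.0), np.float64(2.0), np.float64(0.0)) [652.4  44.4 105.1]
(np.float64(295.1399426388235), np.float64(4.0), np.float64(1.0), np.float64(-2.0)) [654.3  43.2 103.1]
```

View pics/f1.png

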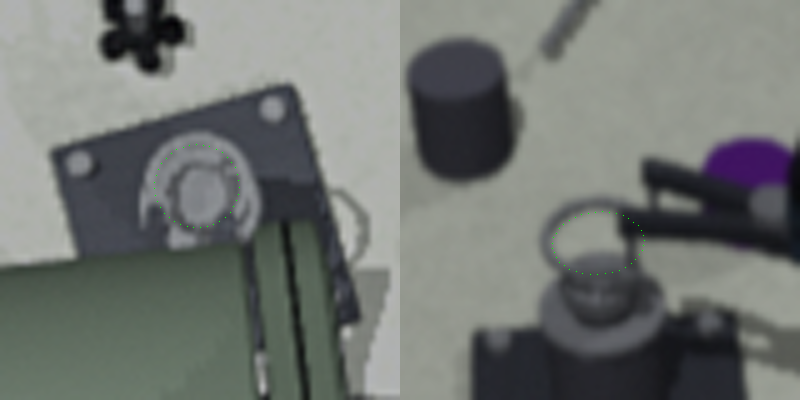

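The side view shows the ring right above the shaft at (595,240), matching the predicted hole circle; the fit gives (653,44) against the axis at (652.5,44). Descending in small felt steps.

```bash
python3 -m jog '0 0 0 -0.02 0 -0.2 0;0 0 0 -0.02 0 -0.4 0;0 0 0 -0.02 0 -0.4 0'; for i in 1; do :; done; python3 -m jog '0 0 0 0 0 -0.08 0;0 0 0 0 0 -0.08 0'; python3 -m jog '0 0 0 0 0 -0.08 0;0 0 0 0 0 -0.08 0'; python3 -m jog '0 0 0 0 0 -0.08 0;0 0 0 0 0 -0.08 0'
```

```text
time_s: 26.08
ee_pos: [523.0, 56.0, 68.9]
ee_rot: [180.0, 0.1, -5.8]
force: [-0.1, 0.1, -2.1]
gripper_width: 41.7
time_s: 26.32
ee_pos: [523.5, 56.0, 67.5]
ee_rot: [180.0, 0.0, -5.8]
force: [0.7, 0.6, -1.2]
gripper_width: 41.4
time_s: 26.58
ee_pos: [523.4, 56.0, 65.5]
ee_rot: [180.0, 0.0, -5.8]
force: [0.2, 0.1, -2.6]
gripper_width: 41.2
time_s: 26.82
ee_pos: [523.4, 56.0, 63.4]
ee_rot: [180.0, 0.0, -5.8]
force: [0.0, 0.6, -2.7]
gripper_width: 41.3
```

```bash
python3 -m jog '0 0 0 0 0 -0.08 0;0 0 0 0 0 -0.08 0'; python3 -m jog '0 0 0 0 0 -0.08 0;0 0 0 0 0 -0.08 0'
```

```text
time_s: 27.08
ee_pos: [523.4, 55.9, 61.4]
ee_rot: [180.0, 0.0, -5.8]
force: [-0.7, -0.4, -1.3]
gripper_width: 41.5
time_s: 27.32
ee_pos: [523.4, 56.0, 59.4]
ee_rot: [180.0, 0.0, -5.8]
force: [0.4, 0.2, -1.8]
gripper_width: 41.6
```

The ring passed the shaft top with no contact. Continuing.

```bash
python3 -m jog '0 0 0 0 0 -0.08 0;0 0 0 0 0 -0.08 0'; python3 -m jog '0 0 0 0 0 -0.08 0;0 0 0 0 0 -0.08 0'; python3 -m jog '0 0 0 0 0 -0.08 0;0 0 0 0 0 -0.08 0'
```

```text
time_s: 27.58
ee_pos: [523.4, 56.0, 57.4]
ee_rot: [180.0, 0.0, -5.8]
force: [0.3, 0.1, -2.2]
gripper_width: 41.8
time_s: 27.82
ee_pos: [523.4, 56.0, 55.4]
ee_rot: [180.0, 0.0, -5.8]
force: [-0.0, -0.1, -1.9]
gripper_width: 41.5
time_s: 28.08
ee_pos: [523.4, 56.0, 53.4]
ee_rot: [180.0, 0.0, -5.8]
force: [0.4, -0.0, -2.3]
gripper_width: 41.7
```

```bash
python3 -m jog '0 0 0 0 0 -0.08 0;0 0 0 0 0 -0.08 0'; python3 -m jog '0 0 0 0 0 -0.04 0;0 0 0 0 0 -0.04 0;0 0 0 0 0 -0.04 0'
```

```text
time_s: 28.32
ee_pos: [523.4, 56.0, 51.4]
ee_rot: [180.0, 0.0, -5.8]
force: [-0.2, -1.1, -2.4]
gripper_width: 41.6
time_s: 28.7
ee_pos: [523.6, 56.0, 50.6]
ee_rot: [180.0, -0.0, -5.8]
force: [0.7, -0.3, -2.5]
gripper_width: 41.3
```

```bash
python3 -m jog '0 0 0 0 0 -0.04 0;0 0 0 0 0 -0.04 0;0 0 0 0 0 -0.04 0';python3 -m jog '0 0 0 0 0 -0.04 0;0 0 0 0 0 -0.04 0;0 0 0 0 0 -0.04 0'
```

```text
time_s: 29.08
ee_pos: [523.5, 56.0, 49.6]
ee_rot: [180.0, 0.0, -5.8]
force: [-0.1, -0.0, -2.5]
gripper_width: 41.6
time_s: 29.45
ee_pos: [523.5, 56.0, 48.6]
ee_rot: [180.0, 0.0, -5.8]
force: [0.9, 1.0, -2.4]
gripper_width: 41.5
```

```bash
python3 -m jog '0 0 0 0 0 -0.04 0;0 0 0 0 0 -0.04 0;0 0 0 0 0 -0.04 0'
```

```text
time_s: 29.82
ee_pos: [523.5, 56.0, 47.6]
ee_rot: [180.0, -0.0, -5.8]
force: [-0.1, 0.1, -2.8]
gripper_width: 41.3
```

```bash
python3 -m jog '0 0 0 0 0 -0.04 0;0 0 0 0 0 -0.04 0;0 0 0 0 0 -0.04 0'
```

```text
time_s: 30.2
ee_pos: [523.5, 56.0, 46.6]
ee_rot: [180.0, -0.0, -5.8]
force: [-0.9, 0.3, -2.1]
gripper_width: 41.3
```

```bash
python3 -m jog '0 0 0 0 0 -0.03 0;0 0 0 0 0 -0.03 0;0 0 0 0 0 -0.03 0'
```

```text
time_s: 30.58
ee_pos: [523.6, 56.0, 45.9]
ee_rot: [180.0, -0.0, -5.8]
force: [-0.1, -0.4, -1.7]
gripper_width: 41.4
```

```bash
python3 -m jog '0 0 0 0 0 -0.03 0;0 0 0 0 0 -0.03 0;0 0 0 0 0 -0.03 0'
```

```text
time_s: 30.95
ee_pos: [523.6, 56.0, 45.3]
ee_rot: [180.0, -0.0, -5.8]
force: [-2.4, -0.3, 1.8]
gripper_width: 41.5
```

```bash
python3 -m jog '0 0 0 0 0 -0.03 0;0 0 0 0 0 -0.03 0;0 0 0 0 0 -0.03 0'
```

```text
time_s: 31.32
ee_pos: [523.5, 56.0, 44.6]
ee_rot: [180.0, -0.0, -5.8]
force: [-3.9, 0.0, 4.4]
gripper_width: 41.5
```

Contact at reported 45.6 mm, where the washer was expected (about 46). I ease off a little and check centring numerically.

```bash
python3 -m jog '0 0 0 0 0 0.03 0;0 0 0 0 0 0.03 0;0 0 0 0 0 0.03 0;0 0 0 0 0 0.03 0'
python3 - <<'E'
from h import *
from scipy.ndimage import map_coordinates as mc
s=env.state();p=np.array(s['ee_pos']);print(p,s['ee_rot'],s['force'],s['torque'])
n={c:grab_frame(c) for c in('top','side')}; bg=np.load('hov.npz')
a=np.radians(-5.8); ax=np.array([np.cos(a),np.sin(a),0]); ay=np.array([-ax[1],ax[0],0]); th=np.radians(np.arange(-130,131,3))
def ringp(d,r): return p+ax*(127+d[0])+ay*d[1]+[0,0,25.6+d[2]]+r*(np.cos(th)[:,None]*ax+np.sin(th)[:,None]*ay)
for c in n:
  D=np.abs(n[c].astype(float)-bg[c]).sum(2)
  def sc(d):
    def m(r): q=proj(c,ringp(d,r)); return mc(D,[q[:,1],q[:,0]],order=1)
    return m(17.5).mean()+m(19.5).mean()-.7*m(13.5).mean()-.7*m(24).mean()
  t=max((sc((x,y,0)),x,y) for x in np.arange(-6,9,1.) for y in np.arange(-6,7,1.)); print(c,t,ringp((t[1],t[2],0),0)[0].round(1))
for c in('top','side'):
  D=np.abs(n[c].astype(float)-bg[c]).sum(2)
  r=[d['box'] for d in spotter.look_for('cap',c)]; print(c,np.round(r).tolist())
E
```

```text
time_s: 31.82
ee_pos: [523.6, 56.0, 45.0]
ee_rot: [180.0, 0.0, -5.8]
force: [-2.1, -0.2, 2.7]
gripper_width: 41.7
[523.57137111  55.98490863  45.00198182] [ 1.79993389e+02  2.41847363e-03 -5.77291738e+00] [-2.06668681 -0.21179008  2.71203749] [ 0.0403523   0.02300193 -0.01055428]
top (np.float64(63.59104700922842), np.float64(-1.0), np.float64(0.0)) [648.9  43.3  70.6]
side (np.float64(42.71804785083034), np.float64(-6.0), np.float64(1.0)) [644.1  44.8  70.6]
top [[316.0, 192.0, 19.0, 22.0], [123.0, 194.0, 74.0, 89.0], [302.0, 239.0, 10.0, 16.0]]
side [[254.0, 350.0, 29.0, 36.0], [252.0, 199.0, 20.0, 28.0]]
```

Run:
```python
from h import *
print(env.job_done()); s=env.state(); print(s['time_s'],s['ee_pos'],s['force'],s['gripper_width'])
```

```text
the job is handed in; nothing more can be done
None
the job is handed in; nothing more can be done
```

I handed the job in at about 32 s with the cap in the tray and the spread ring resting on the washer, pliers still gripped at 60 N. No verdict is reported, so success is not confirmed.

- **Cap:** My first two tries closed on empty air above the cap. The finger tips sat about 32 mm higher than the reported TCP. I measured this by touching the tray floor and corrected for it. The cap then came off, and both cameras showed it near the middle of the tray after I let go.
- **Ring:** I squeezed the pliers fully (opening about 41.5 mm, where the description gives 44). I lowered the ring over the shaft in small steps. There was no contact force until it met the washer, at reported z 45.6 mm against the 46 mm expected. I then eased off to a press of about 5 N.
- **Last checks:**
  - **Level:** the tool was within 0.1° of vertical.
  - **Centring:** the ring fit above the shaft was within about 1 mm of the axis.
  - **Disagreement:** repeating that fit with the ring seated put it 4 mm (top camera) and 8 mm (side camera) behind the axis. The ring is grey on grey there and the fit scores were low. I relied instead on the force-free pass over the shaft, which allows only 2.5 mm to each side, and on the arm not having shifted sideways since.

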